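# Pin the swing arm into its hinge

### The arm

A 6-joint arm with a two-finger parallel gripper is mounted at the origin on a cart in front of the work surface, level with it; the furniture and walls round the work are solid. World frame = base frame: x ahead of the robot, y to its left, z up, the work surface at z = 0. Lengths are in mm, angles in rad, forces in N, time in s.
With the tool pointing down it reaches from about 350 to 775 mm from the base axis. Payload 7.3 kg.
Tool frame: the origin (TCP) lies on the front face of the gripper's body, between the roots of the fingers; the fingertips stand 66 mm ahead of it and the grasp point (between the pads) lies 47 mm ahead of it (bot.tip_extent is the distance from the TCP to the fingertips, in mm); z points along the fingers, y is the line along which they close (so a half turn about z gives the same grasp; the last joint's range is limited). The gripper opens to 92 mm and grips with 3 to 60 N. Pads are 19 mm wide; open, the fingers measure 130 mm over their backs; the gripper's body (75 mm by 190 mm) begins 47 mm behind the grasp point.
Start: joints at [1.035, 0.342, 1.524, -0, 1.275, -0.146], TCP at [199.486, 485.638, 292.241] pointing down, gripper open.
Joint ranges: [-2.53, 2.53], [-0.77, 2.02], [0.04, 2.7], [-1, 4.14], [0.28, 2.66], [-3.11, 3.11]. Speed limits (rad/s): [2.57, 2.57, 3.14, 3.14, 3.14, 3.14].

### API

Orientations are given as [roll, pitch, yaw] about the fixed x, y, z axes, in that order (R = Rz(yaw) Ry(pitch) Rx(roll)).
In Python, from plant import readout, viewer, order, bot gives the robot as it stands.
- The arm moves only by the shell command python3 -m creep 'ROWS'. ROWS is text: rows parted by semicolons, each of 7 numbers parted by spaces: the shift along the world's x, y, z in m, then the turn, a rotation vector about the world's x, y, z in rad, then the opening in per cent of the stroke, from 0 (shut) to 100 (fully open). A call has 1 to 8 rows; each row shifts and turns the commanded pose from where the row before left it; what a row does not reach is not made up. A row lasts 1/12 s, in which the tool goes at most 41.7 mm and 7.16 degrees, less where a joint would pass 70% of its speed; a pose out of reach is approached as far as the arm can. A call is refused whole if a number of a shift passes 0.0417 or a number of a turn 0.125, either way. A call with a gripper value outside its range is refused whole. The fingers move at their own pace and stop on an object; the grip force is fixed at half the most. Time passes only in rows, so rows that do not move let the fingers close. It gives the time, the measured TCP pose, the force, the opening and the grip force at its end, in the units of the state.
- readout.get_obs(): the state, without advancing time (a new reading comes with each control period).
- viewer.capture(name): name is "scene" or "top"; returns the picture (400x640x3 uint8, red, green, blue); there is no depth.
- viewer.camera_info(name): a dict with "fx", "fy", "cx", "cy" (pixels), "D" ([k1, k2, p1, p2, k3] as OpenCV has them; the pictures are not rectified), "origin" and "rotation" of the camera in the world. Camera axes: x right, y up, looking along -z (the intrinsics and any distortion apply to the point x, -y, -z); pixel columns grow to the right and rows downward; lengths in mm; the calibration is good to about 2 mm. A picture is of the moment at which its call begins. camera_info takes no time and is no camera call.
- order.close_job(): hands the job in; it is judged then, once.
The state is a dict: "time": time; "joint_positions": joint angles; "dq": joint speeds; "tau": joint torques, N m; "tool_pos": TCP position; "tcp_rot": TCP orientation; "contact_force": force on the tool from outside, world axes, zero at the start; "moment": the same for the moment, N m; "grip_width": finger opening in mm; "finger_force": force on a finger pad.
Only numpy, scipy, OpenCV 4.12 (cv2) and the standard library are available. Lean on these libraries where they do the work, as an engineer would, in place of code of your own. Each camera call takes 0.05 s, during which the arm holds its last target. There are 200 camera calls.

### The job

Put the swing-out dish holder together: slide the yellow arm along its deck into the fork of the aluminium hinge block until its knuckle is felt to stop, then take the red-headed pin from its white rest and push it down through the blue upper knuckle, the arm's eye and the lower knuckle until its collar sits fully home on the blue knuckle. Feel for the stops and press gently, never with more than about 25 N, let go of everything, and leave the bottle, dust cap, film roll and spare objective where they stand.

Things in the scene. Friction and masses are not known exactly. Their poses are not given: they have to be found in the camera images.
- base: Dark steel base plate, fixed, 203 x 76 x 10 mm. Origin on the bench under the nominal pin axis; +x is the way the arm slides into the fork, z up. It carries the aluminium hinge block, clamped in slots along x: the whole block (deck, fork, knuckles) stands up to 16 mm either way along x from nominal, unreported; across it is exact, and it does not move in use. Sizes below: block at nominal.
- base_deck (a point): Point on the deck top, base x -60, y 0, z 26 mm; axes as the base's. The flat deck, 42 mm wide, on which the arm slides runs from base x -136 mm into the fork; its top is at z 26 mm.
- base_fork (a point): Middle of the fork, base x 0, y 0, z 33 mm. The slot is z 26 to 40 mm, cheeks 29 mm apart from base x -15 mm to the end stop wall at x +13 mm; flared lead-ins in front from x -27 to -15 mm, 38 mm high at most above the bench. It moves with the block's unreported offset, this point does not.
- base_bore (a point): Mouth of the pin bore at nominal, on the top of the blue upper knuckle: base x 0, y 0, z 52 mm. Vertical bore 11.5 mm through the blue knuckle (z 40 to 52, x -17.5 to 22.5, y -21 to 21 mm) and the lower knuckle (z 10 to 26 mm). There a sprung shoe at z 20 mm grips the pin from the side, so it will not fall home: the last 8 mm need a push of a few N (2 to 10). The true bore is up to 16 mm off along x.
- swing_arm: Loose yellow arm, about 0.18 kg, flat on the deck, to slide 42 to 86 mm along base +x. Origin under the eye of its knuckle; x out of the knuckle's nose, z up. Knuckle 26 x 26 x 12 mm (x, y -13 to 13), vertical eye 13 mm at x 0, y 0; then a bar 20 mm wide, 12 mm high, and at x -85 mm a dish ring of 48 mm. Nose on the end stop: eye in line with the bores within 1 mm; across 1.5 mm play each side.
- swing_grip (a point): Grip point on the arm's upright black fin, arm x -45, y 0, z 34 mm. The fin is 30 mm long in x, 10 mm thick in y, z 12 to 49 mm above the arm's underside; grip it across its 10 mm, from above.
- swing_eye (a point): Centre of the arm's eye: 6 mm above the arm's origin, axes as the arm's.
- hinge_pin: Loose steel hinge pin, 0.06 kg, 80 mm long, upright in the white rest. Origin at the tip, z up to the head. Shank 10 mm diameter, z 0 to 40 mm, its first 2.5 mm tapering from an 8.6 mm flat tip; collar 22 mm diameter, z 40 to 44 mm; red ribbed round knob 16 mm diameter, z 44 to 80 mm, to grip. Home, its collar rests on the blue knuckle, the tip 12 mm above the bench.
- pin_rest: White block, fixed, 40 x 40 x 44 mm with a flat foot 60 x 52 mm; origin at the centre of its underside. The pin hangs by its collar in the 12.5 mm blind hole in the middle of its top, its tip 4 mm above the bench.
- oil_bottle: Bystander: small bottle with yellow label and black cap, 38 mm diameter, 84 mm high; origin at the centre of its underside.
- dust_cap: Bystander: flat black round cap, 44 mm diameter, 12 mm high; origin at the centre of its underside.
- film_roll: Bystander: white roll of film standing, 62 mm diameter, 51 mm high; origin at the centre of its underside.
- objective_spare: Bystander: cream spare objective with green ring, standing, 25 mm diameter, 44 mm high; origin at the centre of its underside.

How it is judged:
By the outcome, as a careful person would: the job done as asked, in the order asked, and still so for the second after the job is handed in, with the robot touching nothing.
It also fails if it takes over 64 s, if anything falls off the work surface, if the arm or the gripper's body presses on something with over 40 N, if the wrist force passes 120 N, or if a joint passes its speed limit or range.

## Working session

There is one attempt and no reset: what is moved stays moved. The work goes in short steps, Python scripts to look and compute and a shell command to move; the robot and the scene stay as the last step left them, time stands still between calls to the robot, and variables do not carry over. Pictures are saved under pics/ and viewed, at most 10 in all, crops included, and the job is handed in when it is done.

```bash
ls; mkdir -p pics; python3 - <<'E'
from plant import readout, viewer, order, bot
import cv2
for n in("scene","top"):
    cv2.imwrite(f"pics/{n}0.png",viewer.capture(n)[:,:,::-1]); print(viewer.camera_info(n))
print(readout.get_obs())
E
```

```text
pics
{'fx': 369.2331610029458, 'fy': 369.2331610029458, 'cx': 324.20138350783566, 'cy': 203.5842043533113, 'D': array([0.00278116, 0.        , 0.        , 0.        , 0.        ]), 'origin': array([-27.21098794, 391.77067824, 527.05734567]), 'rotation': array([ 1.0149882 , -0.01552999, -2.21369764])}
{'fx': 367.8509459930924, 'fy': 367.8509459930924, 'cx': 325.07276874575734, 'cy': 199.03970698391046, 'D': array([-0.06655572,  0.        ,  0.        ,  0.        ,  0.        ]), 'origin': array([461.06285932, -30.96759383, 948.74789653]), 'rotation': array([ 0.12713847, -0.00198463, -1.56798575])}
{'time': 0.1, 'joint_positions': array([ 1.03501446e+00,  3.42643964e-01,  1.52491070e+00, -3.42055141e-06,
        1.27538801e+00, -1.46012772e-01]), 'dq': array([-0.00075477, -0.00206569, -0.00361156,  0.00059748, -0.00092483,
        0.00146267]), 'tau': array([ 2.12229810e-03, -4.32004845e+01, -2.44694763e+01,  7.20178569e-02,
        5.26496745e-02, -3.35208085e-05]), 'tool_pos': array([199.33525738, 485.3966207 , 291.62287753]), 'tcp_rot': array([-3.14025652e+00, -1.93184269e-04,  2.75182442e+00]), 'contact_force': array([0.29199982, 0.54658366, 0.78768016]), 'moment': array([-0.03333414,  0.03168393, -0.00258772]), 'finger_force': 0.0, 'grip_width': 91.66373020010562}
```

View pics/scene0.png

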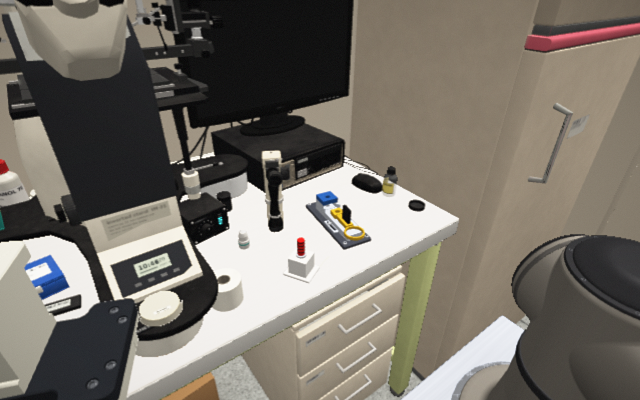

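View pics/top0.png

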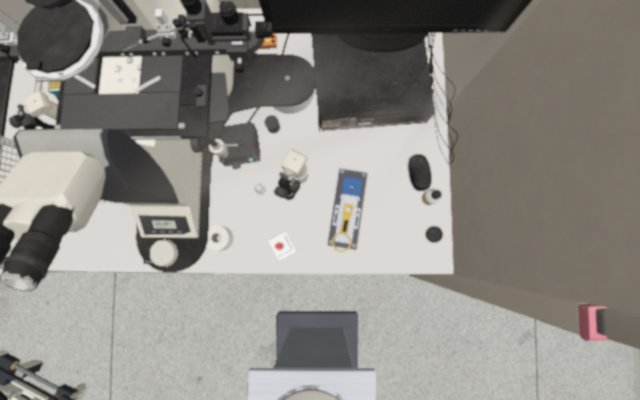

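The scene view shows the base with the yellow arm at (340,220), the pin in its rest at (300,260) and the roll at (229,290). The top view shows the base at (348,208), the blue knuckle at (352,187), the pin at (280,245) and a tall lamp-like fixture at (290,170).

```bash
cat > h.py <<'E'
import numpy as np, cv2
from scipy.spatial.transform import Rotation as R
from plant import readout, viewer
def cam(n):
    c=viewer.camera_info(n); K=np.array([[c['fx'],0,c['cx']],[0,c['fy'],c['cy']],[0,0,1]])
    return K,c['D'],c['origin'],R.from_euler('xyz',c['rotation']).as_matrix()
def back(n,px,z):
    K,D,o,M=cam(n)
    u=cv2.undistortPoints(np.array([[px]],float),K,D)[0,0]
    d=M@np.array([u[0],-u[1],-1]); return o+d*(z-o[2])/d[2]
def proj(n,P):
    K,D,o,M=cam(n); p=(np.atleast_2d(P)-o)@M; p=p*[1,-1,-1]
    return cv2.projectPoints(p,np.zeros(3),np.zeros(3),K,D)[0][:,0]
E
python3 - <<'E'
from h import *
a=cv2.imread('pics/top0.png')[150:270,230:390]; b=cv2.imread('pics/scene0.png')[160:300,220:400]
cv2.imwrite('pics/topc.png',cv2.resize(a,None,fx=5,fy=5,interpolation=cv2.INTER_CUBIC))
cv2.imwrite('pics/scenec.png',cv2.resize(b,None,fx=4.2,fy=4.2,interpolation=cv2.INTER_CUBIC))
print(back('top',(348,209),10),back('top',(280,246),80),back('scene',(301,241),80))
E
```

```text
[555.4905604  -91.37350981  10.        ] [460.68412548  73.09103932  80.        ] [459.44334431  75.67254833  80.        ]
```

View pics/topc.png

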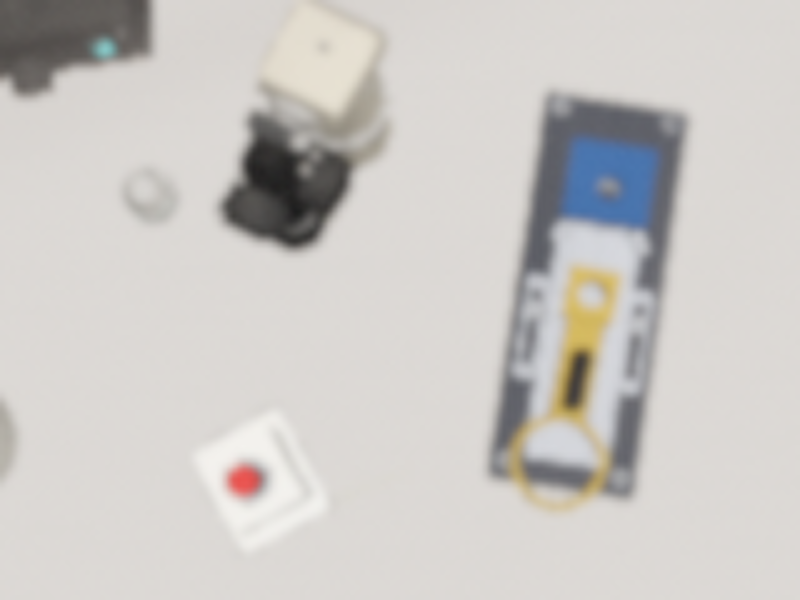

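View pics/scenec.png

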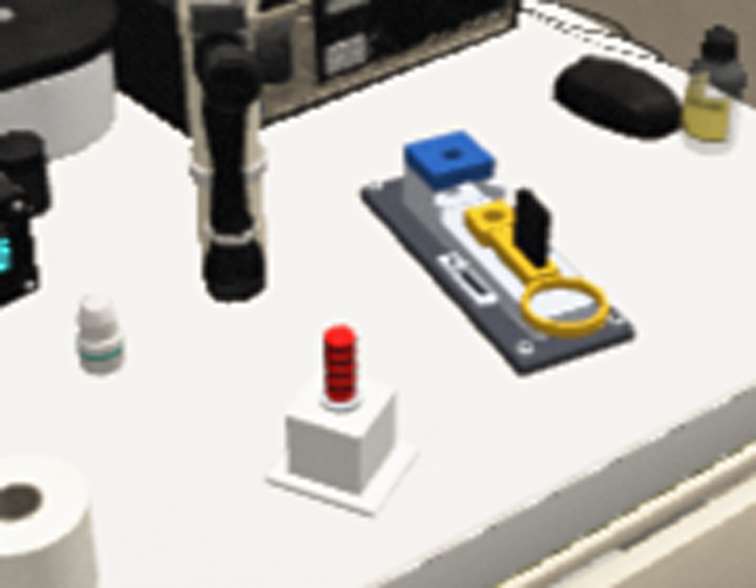

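```bash
python3 - <<'E'
from h import *
T=lambda p,z:back('top',(230+(p[0]+.5)/5-.5,150+(p[1]+.5)/5-.5),z).round(1)[:2]
S=lambda p,z:back('scene',(220+(p[0]+.5)/4.2-.5,160+(p[1]+.5)/4.2-.5),z).round(1)[:2]
c=np.array([T(p,10) for p in [(549,93),(687,113),(632,497),(490,475)]]);print('corn',c,c.mean(0))
d=(c[0]+c[1]-c[2]-c[3])/2; yaw=np.arctan2(d[1],d[0]);print('len',np.hypot(*d),'yaw',yaw)
print('scene corners',S((362,192),10),S((522,374),10),S((634,332),10))
for n,t,s,z in [('bore',(609,187),(453,154),52),('eye',(593,294),(492,215),38),('fin',(578,380),(533,222),75),('pin',(245,480),(340,333),80)]: print(n,T(t,z),S(s,z))
ex=np.array([np.cos(yaw),np.sin(yaw)]);ey=np.array([-ex[1],ex[0]])
for n,t,s,z in [('bore',(609,187),(453,154),52),('eye',(593,294),(492,215),38),('fin',(578,380),(533,222),75),('ring',(559,462),(564,304),38)]:
  for f,q in((T,t),(S,s)): v=f(q,z)-c.mean(0); print(n,v@ex,v@ey)
bl=[T(p,52) for p in[(568,138),(660,146),(648,232),(560,220)]];b=np.mean(bl,0);print('blue c',b,(b-c.mean(0))@ex)
E
```

```text
corn [[ 662.1  -69.5]
 [ 651.8 -141.3]
 [ 453.7 -111.2]
 [ 464.6  -39.2]] [558.05 -90.3 ]
len 200.09217875769158 yaw -0.1515094246409452
scene corners [655.4 -69.1] [457.1 -35.7] [ 449.3 -109.1]
bore [605.9 -97.4] [ 603.7 -100.3]
eye [554.2 -90.1] [554.1 -91.4]
fin [509.3 -80.4] [492.  -68.4]
pin [461.6  76.4] [465.6  72.6]
bore 48.37345497507565 0.20335627435628334
bore 46.636355593390675 -2.9954694067569134
eye -3.8360819736463543 -0.3833733056247776
eye -3.7387268440208934 -1.6835740511774189
fin -49.685750146382716 2.4287306131465463
fin -68.59873326993987 11.680166683727299
ring -88.67897840968426 4.062177767499329
ring -96.77224827187645 7.37864922640432
blue c [607.425 -97.375] 49.87721190284827
```

The base's yaw is about -0.155 and the arm's -0.205. The fin is at (510,-81), the bore at about (605,-98), and the eye at (554,-90.5), so the slide is about 52 mm. The lengths agree with the sizes given, so I'll go above the fin.

```bash
python3 -m creep '.0194 -.0354 0 0 0 .012 100;.0194 -.0354 0 0 0 .012 100;.0194 -.0354 0 0 0 .012 100;.0194 -.0354 0 0 0 .012 100;.0194 -.0354 0 0 0 .012 100;.0194 -.0354 0 0 0 .012 100;.0194 -.0354 0 0 0 .012 100;.0194 -.0354 0 0 0 .012 100'; python3 -m creep '.0194 -.0354 0 0 0 .012 100;.0194 -.0354 0 0 0 .012 100;.0194 -.0354 0 0 0 .012 100;.0194 -.0354 0 0 0 .012 100;.0194 -.0354 0 0 0 .012 100;.0194 -.0354 0 0 0 .012 100;.0194 -.0354 0 0 0 .012 100;.0194 -.0354 0 0 0 .012 100'
```

```text
time: 0.77
tool_pos: [354.9, 200.6, 292.2]
tcp_rot: [3.142, -0.0, 2.849]
contact_force: [0.9, -0.1, -0.0]
grip_width: 91.5
finger_force: 0.0
time: 1.43
tool_pos: [510.3, -82.8, 291.9]
tcp_rot: [3.141, -0.001, 2.944]
contact_force: [1.2, 0.0, -0.6]
grip_width: 91.9
finger_force: 0.0
```

```bash
python3 -m creep '0 .001 -.035 0 0 0 100;0 0 -.035 0 0 0 100;0 0 -.035 0 0 0 100;0 0 -.03 0 0 0 100;0 0 -.02 0 0 0 70;0 0 -.015 0 0 0 50;0 0 -.01 0 0 0 40;0 0 -.003 0 0 0 35'; python3 - <<'E'
from h import *
i=viewer.capture('scene')[:,:,::-1][140:290,240:440];cv2.imwrite('pics/s1.png',cv2.resize(i,None,fx=4,fy=4,interpolation=cv2.INTER_CUBIC))
o=readout.get_obs();print(o['tool_pos'],o['contact_force'],o['grip_width'])
E
```

```text
time: 2.1
tool_pos: [509.1, -79.5, 107.5]
tcp_rot: [3.141, -0.003, 2.944]
contact_force: [-0.7, -1.8, 0.3]
grip_width: 69.6
finger_force: 0.0
[509.38368804 -79.60602414 108.08671693] [0.07353615 0.44137658 0.27751959] 65.66745345779435
```

View pics/s1.png

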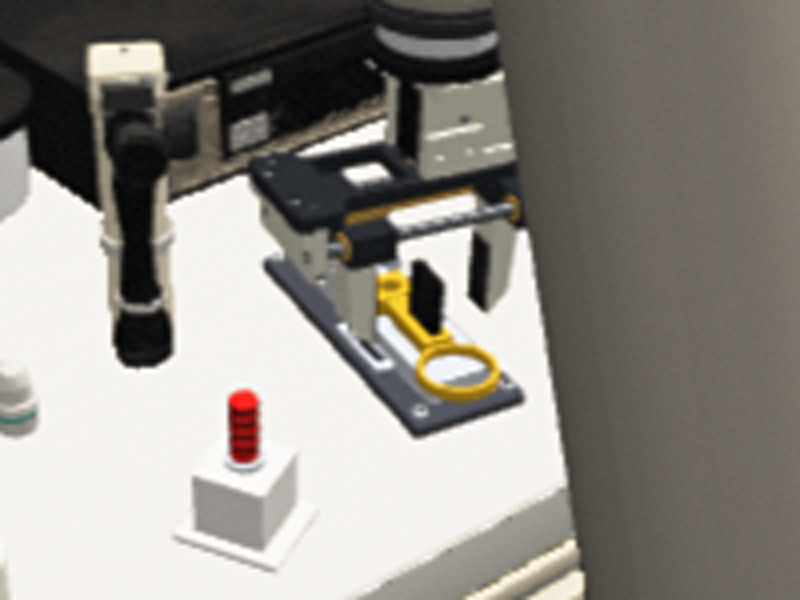

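The fin at (427,297) stands between the two fingers, at (360,290) and (490,260). I'll close on it.

```bash
python3 -m creep '0 -.001 0 0 0 0 20;0 0 0 0 0 0 14;0 0 0 0 0 0 10;0 0 0 0 0 0 5;0 0 0 0 0 0 0;0 0 0 0 0 0 0;0 0 0 0 0 0 0;0 0 0 0 0 0 0'
```

```text
time: 2.82
tool_pos: [509.9, -80.8, 109.3]
tcp_rot: [3.142, 0.0, 2.944]
contact_force: [0.4, 1.0, -0.7]
grip_width: 12.5
finger_force: 0.1
```

```bash
python3 -m creep '0 0 0 0 0 0 0;0 0 0 0 0 0 0;0 0 0 0 0 0 0;0 0 0 0 0 0 0'
```

```text
time: 3.15
tool_pos: [509.9, -80.8, 109.3]
tcp_rot: [3.142, 0.0, 2.944]
contact_force: [-0.7, -0.6, 1.1]
grip_width: 9.7
finger_force: 30.0
```

```bash
python3 -m creep '.0049 -.0013 0 0 0 .012 0;.0049 -.0013 0 0 0 .012 0;.0049 -.0013 0 0 0 .012 0;.0049 -.0013 0 0 0 .010 0;.0049 -.0008 0 0 0 0 0;.0030 -.0004 0 0 0 0 0'; python3 -m creep '.002 -.0003 0 0 0 0 0;.002 -.0003 0 0 0 0 0;.002 -.0003 0 0 0 0 0;0 0 0 0 0 0 0'
```

```text
time: 3.65
tool_pos: [538.0, -87.3, 109.3]
tcp_rot: [3.142, 0.0, 2.99]
contact_force: [-4.2, 0.9, 6.6]
grip_width: 9.8
finger_force: 30.0
time: 3.98
tool_pos: [543.9, -88.2, 109.3]
tcp_rot: [3.142, 0.001, 2.99]
contact_force: [-1.6, 0.6, 3.6]
grip_width: 9.7
finger_force: 30.0
```

```bash
python3 -m creep '.002 -.0003 0 0 0 0 0;.002 -.0003 0 0 0 0 0;.002 -.0003 0 0 0 0 0;0 0 0 0 0 0 0'; python3 -m creep '.0015 -.0002 0 0 0 0 0;.0015 -.0003 0 0 0 0 0;.001 -.0001 0 0 0 0 0;0 0 0 0 0 0 0'
```

```text
time: 4.32
tool_pos: [549.8, -89.0, 109.3]
tcp_rot: [3.142, 0.0, 2.99]
contact_force: [-2.1, 0.4, 4.1]
grip_width: 9.9
finger_force: 30.0
time: 4.65
tool_pos: [553.4, -89.6, 109.3]
tcp_rot: [3.142, -0.0, 2.99]
contact_force: [-1.6, 0.1, 4.8]
grip_width: 10.1
finger_force: 30.0
```

```bash
python3 -m creep '.001 -.0002 0 0 0 0 0;.001 -.0001 0 0 0 0 0;.001 -.0002 0 0 0 0 0;0 0 0 0 0 0 0'; python3 -m creep '.001 -.0002 0 0 0 0 0;.001 -.0001 0 0 0 0 0;0 0 0 0 0 0 0'
```

```text
time: 4.98
tool_pos: [556.4, -90.1, 109.3]
tcp_rot: [3.141, -0.0, 2.99]
contact_force: [-3.2, 1.0, 5.2]
grip_width: 9.9
finger_force: 30.0
time: 5.23
tool_pos: [558.4, -90.4, 109.3]
tcp_rot: [3.142, -0.0, 2.99]
contact_force: [-2.2, -0.0, 5.7]
grip_width: 9.8
finger_force: 30.0
```

```bash
python3 -m creep '.001 -.0002 0 0 0 0 0;.001 -.0001 0 0 0 0 0;0 0 0 0 0 0 0'; python3 -m creep '.001 -.0002 0 0 0 0 0;0 0 0 0 0 0 0'
```

```text
time: 5.48
tool_pos: [560.4, -90.6, 109.3]
tcp_rot: [3.142, -0.0, 2.99]
contact_force: [-2.4, 0.8, 6.2]
grip_width: 9.5
finger_force: 30.0
time: 5.65
tool_pos: [560.6, -90.7, 109.3]
tcp_rot: [3.141, -0.002, 2.99]
contact_force: [-6.6, 1.0, 9.2]
grip_width: 9.7
finger_force: 30.0
```

```bash
python3 -m creep '.0007 -.0001 0 0 0 0 0;0 0 0 0 0 0 0'; python3 -m creep '.0007 -.0001 0 0 0 0 0;0 0 0 0 0 0 0'
```

```text
time: 5.82
tool_pos: [560.7, -90.7, 109.3]
tcp_rot: [3.141, -0.003, 2.99]
contact_force: [-9.2, 0.8, 10.6]
grip_width: 9.9
finger_force: 30.0
time: 5.98
tool_pos: [560.8, -90.7, 109.3]
tcp_rot: [3.141, -0.005, 2.99]
contact_force: [-10.9, 1.1, 12.3]
grip_width: 9.8
finger_force: 30.0
```

The stop is felt firmly at tool x 560.7. That puts the eye at about (605.2,-97.7), which agrees with the camera's bore. I'll ease off and let go.

```bash
python3 -m creep '-.0012 .0002 0 0 0 0 0;0 0 0 0 0 0 10;0 0 0 0 0 0 15;0 0 0 0 0 0 30;0 0 0 0 0 0 50;0 0 0 0 0 0 60;0 0 0 0 0 0 60'; python3 -m creep '0 0 .03 0 0 0 60;0 0 .04 0 0 0 60;0 0 .04 0 0 0 60;0 .02 .03 0 0 0 60;-.012 .04 0 0 0 0 60;-.012 .04 0 0 0 0 60;-.012 .04 0 0 0 0 60;-.012 .03 0 0 0 0 60'; python3 - <<'E'
from h import *
T=viewer.capture('top')[:,:,::-1];S=viewer.capture('scene')[:,:,::-1]
a=cv2.resize(T[150:270,250:390],None,fx=4,fy=4,interpolation=cv2.INTER_CUBIC);b=cv2.resize(S[180:300,280:380],None,fx=4,fy=4,interpolation=cv2.INTER_CUBIC)
b=cv2.resize(S[170:290,280:340+40],(400,480),interpolation=cv2.INTER_CUBIC);a=a[:, :400]
a=cv2.resize(T[150:270,290:390],(400,480),interpolation=cv2.INTER_CUBIC)
cv2.imwrite('pics/m2.png',np.hstack([a,b]))
E
```

```text
time: 6.57
tool_pos: [561.7, -90.9, 109.0]
tcp_rot: [3.141, 0.0, 2.99]
contact_force: [0.7, 0.5, -0.5]
grip_width: 35.7
finger_force: 0.0
time: 7.23
tool_pos: [512.8, 81.3, 249.5]
tcp_rot: [3.141, 0.0, 2.99]
contact_force: [0.1, 1.2, 0.4]
grip_width: 55.5
finger_force: 0.0
```

View pics/m2.png

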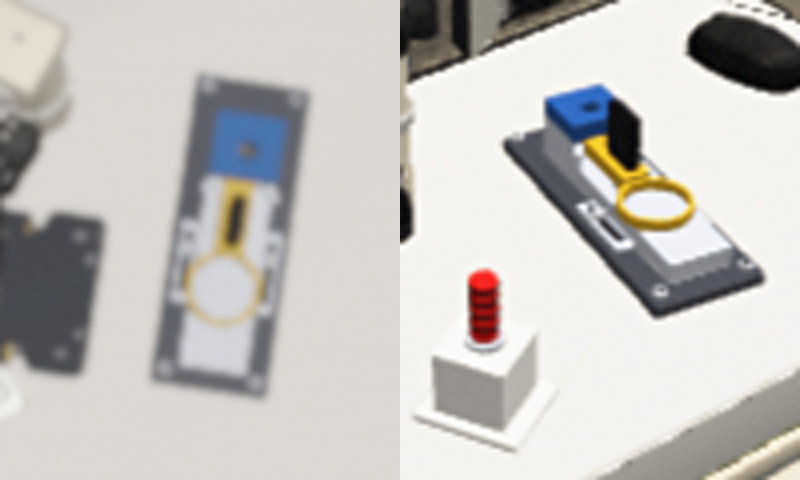

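The arm sits in the fork. The fin is at (237,218) in the left half, and the bore can be seen at (247,148) left and (592,106) right. Next I'll fit the pin head and the blue block to their outlines in both views.

```bash
cat >> h.py <<'E'
from scipy.optimize import least_squares
def blob(img,lo,hi,win):
    x0,x1,y0,y1=win; m=np.zeros(img.shape[:2],np.uint8)
    m[y0:y1,x0:x1]=cv2.inRange(cv2.cvtColor(img[y0:y1,x0:x1],cv2.COLOR_BGR2HSV),lo,hi)
    k,l,s,c=cv2.connectedComponentsWithStats(m); i=1+s[1:,4].argmax(); return c[i],s[i,4]
def sil(n,P):
    h=cv2.convexHull(proj(n,P).astype(np.float32)); m=cv2.moments(h); return np.array([m['m10'],m['m01']])/m['m00'],m['m00']
def cyl(x,y,r,z0,z1):
    t=np.linspace(0,6.28,40); c=np.c_[x+r*np.cos(t),y+r*np.sin(t)]
    return np.vstack([np.c_[c,0*t+z0],np.c_[c,0*t+z1]])
def box(x,y,yaw,z0=40,z1=52):
    c=np.array([(a,b) for a in(-17.5,22.5) for b in(-21,21)]); s,k=np.sin(yaw),np.cos(yaw)
    c=c@np.array([[k,s],[-s,k]])+[x,y]; return np.vstack([np.c_[c,0*c[:,:1]+z] for z in(z0,z1)])
def fit(model,obs,p0):
    f=lambda p:np.concatenate([sil(n,model(*p))[0]-c for n,c in obs]); r=least_squares(f,p0); return r.x.round(2),r.fun.round(2)
E
python3 - <<'E'
from h import *
I={'top':cv2.imread('pics/top0.png'),'scene':cv2.imread('pics/scene0.png')}
W={'top':((265,295,232,260),(335,375,170,202)),'scene':((288,312,225,262),(305,350,180,215))}
red=[];blue=[]
for n in I:
    c,a=blob(I[n],(0,120,60),(12,255,255),W[n][0]); red.append((n,c)); print(n,c,a,sil(n,cyl(462,75,8,48,84))[1])
    c,a=blob(I[n],(100,130,50),(125,255,255),W[n][1]); blue.append((n,c)); print(n,c,a,sil(n,box(605,-97.6,-.155))[1])
pm=lambda x,y:cyl(x,y,8,48,84); bm=lambda x,y:box(x,y,-.155)
for o,m,p in((red,pm,(462,75)),(blue,bm,(605,-97))):
    print(fit(m,o,p),[fit(m,[q],p)[0] for q in o])
E
```

```text
top [278.5 245.5] 20 47.60145246447064
top [351.45454545 185.80748663] 187 285.70713444426656
scene [300.49074074 245.82407407] 108 145.74824821739458
scene [326.49189189 197.84864865] 185 224.9827479852829
(array([462.,  75.]), array([ 1.3 , -0.05,  0.19, -0.09])) [array([461.89,  75.  ]), array([462.,  75.])]
(array([605.49, -97.18]), array([-0.09,  0.73, -0.92,  0.2 ])) [array([607.39, -97.  ]), array([605.  , -99.39])]
```

```bash
sed -i 's/least_squares(f,p0)/least_squares(f,p0,diff_step=2e-3)/' h.py; python3 - <<'E'
from h import *
I={'top':cv2.imread('pics/top0.png'),'scene':cv2.imread('pics/scene0.png')}
W={'top':((265,295,232,260),(335,375,170,202)),'scene':((288,312,225,262),(305,350,180,215))}
red=[];blue=[]
for n in I:
    im=I[n].astype(int); d=im[:,:,2]-im[:,:,1]; e=im[:,:,0]-im[:,:,2]
    for q,w,l in((d,W[n][0],red),(e,W[n][1],blue)):
        x0,x1,y0,y1=w; v=np.clip(q[y0:y1,x0:x1]-25,0,None).astype(np.float64); v=np.minimum(v,60); yy,xx=np.mgrid[y0:y1,x0:x1]
        l.append((n,np.array([(v*xx).sum(),(v*yy).sum()])/v.sum())); print(n,l[-1][1],(v>30).sum())
pm=lambda x,y:cyl(x,y,8,48,84); bm=lambda x,y:box(x,y,-.155)
for o,m,p in((red,pm,(462,75)),(blue,bm,(605,-97))):
    print(fit(m,o,p),[fit(m,[q],p)[0] for q in o])
E
```

```text
top [278.2547509  245.68567026] 31
top [351.54042691 185.89178525] 256
scene [300.6064144  245.78548319] 122
scene [326.49519273 197.31322219] 196
(array([461.27,  76.92]), array([ 0.74,  0.06, -0.52,  0.49])) [array([461.41,  78.68]), array([461.96,  75.21])]
(array([606.58, -99.04]), array([ 0.57,  0.22, -0.6 ,  0.33])) [array([607.12, -97.63]), array([ 607.02, -101.28])]
```

```bash
python3 -m creep '-.025 -.002 0 0 0 0 60;-.026 -.0025 0 0 0 0 60;0 0 -.035 0 0 0 50;0 0 -.035 0 0 0 45;0 0 -.03 0 0 0 40;0 0 -.02 0 0 0 40;0 0 -.0125 0 0 0 35;0 0 0 0 0 0 35'; python3 -m creep '0 0 0 0 0 0 30;0 0 0 0 0 0 25;0 0 0 0 0 0 22;0 0 0 0 0 0 20;0 0 0 0 0 0 19;0 0 0 0 0 0 18;0 0 0 0 0 0 17;0 0 0 0 0 0 16'; python3 - <<'E'
from h import *
i=viewer.capture('scene')[:,:,::-1][170:300,250:400];cv2.imwrite('pics/s3.png',cv2.resize(i,None,fx=4,fy=4,interpolation=cv2.INTER_CUBIC))
E
```

```text
time: 8.0
tool_pos: [461.6, 73.6, 114.3]
tcp_rot: [-3.141, -0.005, 2.989]
contact_force: [-0.5, 0.0, 0.1]
grip_width: 33.0
finger_force: 0.0
time: 8.67
tool_pos: [463.1, 74.8, 117.2]
tcp_rot: [3.141, 0.001, 2.99]
contact_force: [-0.1, 3.8, 4.4]
grip_width: 15.7
finger_force: 30.0
```

View pics/s3.png

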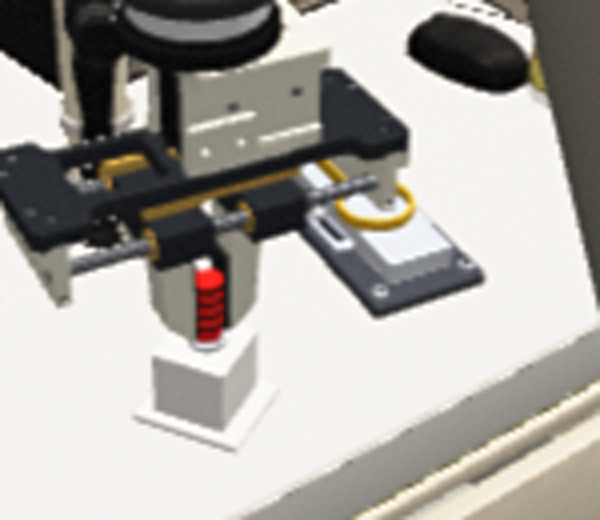

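```bash
python3 -m creep '0 .0008 0 0 0 0 12;0 0 .002 0 0 0 12;0 0 .006 0 0 0 12;0 0 .015 0 0 0 12;0 0 .02 0 0 0 12;0 0 .02 0 0 0 12;0 0 .02 0 0 0 12;0 0 0 0 0 0 12'; python3 -m creep '0 -.035 0 0 0 0 12;0 -.035 0 0 0 0 12;0 -.035 0 0 0 0 12;0 -.035 0 0 0 0 12;.01 -.033 0 0 0 0 12;.035 0 0 0 0 0 12;.035 0 0 0 0 0 12;.035 0 0 0 0 0 12';  python3 -m creep '.02 0 0 0 0 0 12;.006 0 0 0 0 0 12;0 0 -.015 0 0 0 12;0 0 0 0 0 0 12;0 0 0 0 0 0 12;0 0 0 0 0 0 12'; python3 - <<'E'
from h import *
T=viewer.capture('top')[:,:,::-1];S=viewer.capture('scene')[:,:,::-1]
cv2.imwrite('pics/s4f.png',S);cv2.imwrite('pics/t4f.png',T)
cv2.imwrite('pics/s4.png',cv2.resize(S[150:230,280:380],None,fx=7,fy=7,interpolation=cv2.INTER_CUBIC))
E
```

```text
time: 9.38
tool_pos: [463.9, 74.9, 203.1]
tcp_rot: [3.141, 0.005, 2.99]
contact_force: [1.9, -0.7, -0.3]
grip_width: 15.4
finger_force: 30.0
time: 10.05
tool_pos: [578.1, -99.2, 199.0]
tcp_rot: [-3.141, -0.002, 2.987]
contact_force: [0.4, -1.1, 0.2]
grip_width: 15.0
finger_force: 30.0
time: 10.55
tool_pos: [602.9, -97.8, 184.8]
tcp_rot: [3.142, -0.001, 2.99]
contact_force: [-0.3, -0.3, 0.5]
grip_width: 15.4
finger_force: 30.0
```

View pics/s4.png

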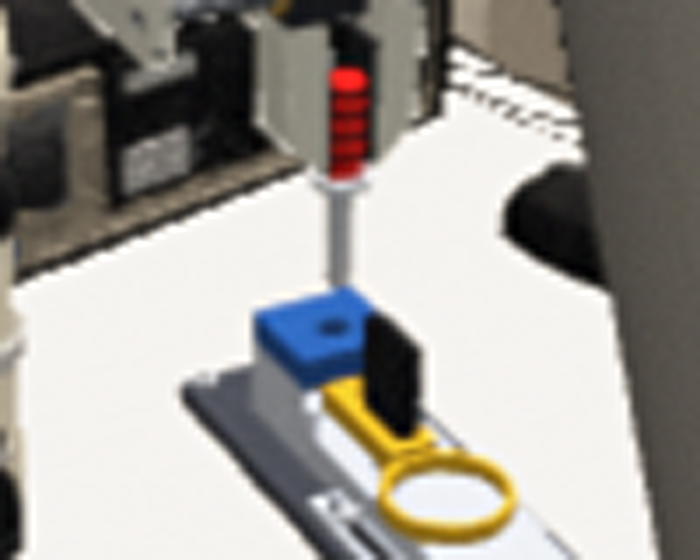

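```bash
python3 - <<'E'
from h import *
f=lambda p,z:back('scene',(280+(p[0]+.5)/7-.5,150+(p[1]+.5)/7-.5),z).round(1)[:2]
print('tip',f((341,281),71.6),'head',f((348,78),151.6),'collar',f((342,185),113.6),'bore',f((333,327),52))
S=cv2.imread('pics/s4f.png').astype(int)
# subpixel dark bore centroid; shank
b=S[192:203,320:335]; print(b.sum(2))
E
```

```text
tip [ 602.  -101.1] head [ 600.4 -100.7] collar [596.8 -96.5] bore [604.2 -99.7]
[[738 725 677 599 529 472 432 390 352 354 372 470 644 735 737]
 [529 471 428 395 370 353 355 349 359 349 354 368 462 648 739]
 [371 366 354 356 355 355 355 355 355 352 358 346 325 342 534]
 [348 356 357 361 353 342 310 282 284 316 354 309 159 101 181]
 [367 358 365 360 343 285 202 183 190 240 326 296  86  46  60]
 [355 367 359 358 343 289 213 191 211 283 337 300  86  33  46]
 [293 355 354 352 354 353 341 347 342 362 359 302  82  33  40]
 [208 298 344 356 358 356 355 360 353 349 332 243  63  44  39]
 [155 214 290 352 354 348 328 279 254 211 205 155  55  37  46]
 [164 165 206 263 265 228 201 185 180 171 172 146  59  40  43]
 [241 167 160 173 180 179 160 165 163 159 163 142  55  47  39]]
```

```bash
python3 -m creep '.0013 .0003 -.006 0 0 0 12;.0013 .0003 -.005 0 0 0 12;0 0 -.004 0 0 0 12;0 0 0 0 0 0 12;0 0 0 0 0 0 12'; python3 - <<'E'
from h import *
S=viewer.capture('scene')[:,:,::-1]
cv2.imwrite('pics/s5.png',cv2.resize(S[150:220,300:370],None,fx=8,fy=8,interpolation=cv2.INTER_CUBIC))
E
```

```text
time: 11.07
tool_pos: [606.1, -97.1, 169.2]
tcp_rot: [3.141, -0.001, 2.99]
contact_force: [-0.1, -0.0, -0.9]
grip_width: 15.3
finger_force: 30.0
```

View pics/s5.png

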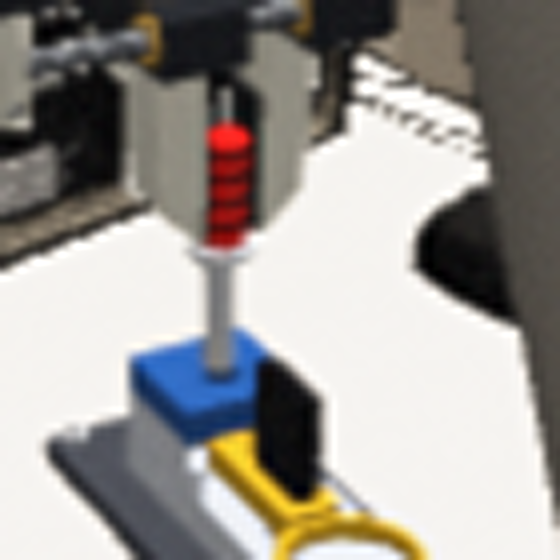

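The tip is at (218,370), within about 1 mm of the bore mouth at (221,375). I'll lower it by feel.

```bash
python3 -m creep '0 0 -.0015 0 0 0 12;0 0 -.0015 0 0 0 12;0 0 0 0 0 0 12'; python3 -m creep '0 0 -.001 0 0 0 12;0 0 -.001 0 0 0 12;0 0 0 0 0 0 12'
```

```text
time: 11.37
tool_pos: [606.2, -97.2, 166.5]
tcp_rot: [3.141, -0.0, 2.99]
contact_force: [0.6, 0.7, -0.3]
grip_width: 15.3
finger_force: 30.0
time: 11.62
tool_pos: [606.4, -97.3, 164.9]
tcp_rot: [-3.142, 0.0, 2.99]
contact_force: [0.4, -0.1, 1.1]
grip_width: 15.5
finger_force: 30.0
```

```bash
python3 -m creep '0 0 -.001 0 0 0 12;0 0 0 0 0 0 12'; python3 -m creep '0 0 -.001 0 0 0 12;0 0 0 0 0 0 12'
```

```text
time: 11.78
tool_pos: [606.5, -97.5, 163.9]
tcp_rot: [-3.141, 0.001, 2.99]
contact_force: [0.3, -0.4, 0.7]
grip_width: 15.3
finger_force: 30.0
time: 11.95
tool_pos: [606.5, -97.6, 162.7]
tcp_rot: [-3.141, 0.001, 2.99]
contact_force: [1.5, -2.7, -0.7]
grip_width: 15.2
finger_force: 30.0
```

```bash
python3 -m creep '.0003 -.0006 -.001 0 0 0 12;0 0 -.001 0 0 0 12;0 0 0 0 0 0 12'; python3 -m creep '0 0 -.0015 0 0 0 12;0 0 -.0015 0 0 0 12;0 0 0 0 0 0 12'
```

```text
time: 12.2
tool_pos: [606.7, -98.1, 160.5]
tcp_rot: [-3.141, 0.0, 2.99]
contact_force: [1.6, -1.7, -1.6]
grip_width: 15.1
finger_force: 30.0
time: 12.45
tool_pos: [606.7, -98.1, 157.4]
tcp_rot: [-3.141, 0.0, 2.99]
contact_force: [1.0, -3.5, -1.6]
grip_width: 15.0
finger_force: 30.0
```

It's in the bore. I'll continue down through the eye.

```bash
python3 -m creep '.0002 -.0004 -.0015 0 0 0 12;0 0 -.0015 0 0 0 12;0 0 -.0015 0 0 0 12;0 0 0 0 0 0 12'; python3 -m creep '0 0 -.0015 0 0 0 12;0 0 -.0015 0 0 0 12;0 0 -.0015 0 0 0 12;0 0 0 0 0 0 12'
```

```text
time: 12.78
tool_pos: [606.7, -98.3, 152.9]
tcp_rot: [3.142, -0.0, 2.99]
contact_force: [1.9, -2.7, -1.4]
grip_width: 15.3
finger_force: 30.0
time: 13.12
tool_pos: [606.7, -98.3, 148.4]
tcp_rot: [3.142, -0.0, 2.99]
contact_force: [2.2, -3.8, -1.0]
grip_width: 15.5
finger_force: 30.0
```

```bash
python3 -m creep '.0002 -.0003 -.0015 0 0 0 12;0 0 -.0015 0 0 0 12;0 0 -.0015 0 0 0 12;0 0 -.0015 0 0 0 12;0 0 0 0 0 0 12'; python3 -m creep '0 0 -.0015 0 0 0 12;0 0 -.0015 0 0 0 12;0 0 -.0015 0 0 0 12;0 0 0 0 0 0 12'
```

```text
time: 13.53
tool_pos: [606.8, -98.4, 142.3]
tcp_rot: [3.141, -0.001, 2.99]
contact_force: [2.3, -1.8, -2.2]
grip_width: 15.5
finger_force: 30.0
time: 13.87
tool_pos: [606.9, -98.5, 137.8]
tcp_rot: [3.141, -0.0, 2.99]
contact_force: [1.5, -1.7, -1.4]
grip_width: 15.5
finger_force: 30.0
```

```bash
python3 -m creep '0 0 -.0015 0 0 0 12;0 0 -.0015 0 0 0 12;0 0 -.001 0 0 0 12;0 0 0 0 0 0 12'; python3 -m creep '0 0 -.001 0 0 0 12;0 0 -.001 0 0 0 12;0 0 0 0 0 0 12'; python3 -m creep '0 0 -.001 0 0 0 12;0 0 -.001 0 0 0 12;0 0 0 0 0 0 12'
```

```text
time: 14.2
tool_pos: [606.7, -98.8, 134.0]
tcp_rot: [-3.141, -0.001, 2.99]
contact_force: [0.9, -3.6, -0.5]
grip_width: 15.2
finger_force: 30.0
time: 14.45
tool_pos: [606.8, -99.0, 132.1]
tcp_rot: [-3.141, -0.0, 2.99]
contact_force: [-0.3, -4.9, 0.5]
grip_width: 15.1
finger_force: 30.0
time: 14.7
tool_pos: [606.9, -99.2, 130.1]
tcp_rot: [-3.141, 0.0, 2.99]
contact_force: [-0.5, -4.4, -0.2]
grip_width: 15.6
finger_force: 30.0
```

```bash
python3 -m creep '0 0 -.001 0 0 0 12;0 0 -.001 0 0 0 12;0 0 0 0 0 0 12'; python3 -m creep '0 0 -.001 0 0 0 12;0 0 -.001 0 0 0 12;0 0 0 0 0 0 12'; python3 -m creep '0 0 -.0005 0 0 0 12;0 0 0 0 0 0 12'
```

```text
time: 14.95
tool_pos: [607.0, -99.2, 128.1]
tcp_rot: [-3.141, 0.0, 2.99]
contact_force: [-0.5, -6.0, -1.6]
grip_width: 15.4
finger_force: 30.0
time: 15.2
tool_pos: [607.0, -99.3, 126.2]
tcp_rot: [-3.141, 0.0, 2.99]
contact_force: [-0.3, -5.8, -0.5]
grip_width: 15.1
finger_force: 30.0
time: 15.37
tool_pos: [607.1, -99.3, 125.8]
tcp_rot: [-3.141, 0.001, 2.99]
contact_force: [-0.7, -5.7, 1.5]
grip_width: 14.9
finger_force: 30.0
```

```bash
python3 -m creep '0 0 -.0005 0 0 0 12;0 0 0 0 0 0 12'; python3 -m creep '0 0 -.0005 0 0 0 12;0 0 0 0 0 0 12'; python3 -m creep '0 0 -.0005 0 0 0 12;0 0 0 0 0 0 12'
```

```text
time: 15.53
tool_pos: [607.1, -99.3, 125.4]
tcp_rot: [-3.141, 0.001, 2.99]
contact_force: [-0.3, -6.7, 2.0]
grip_width: 15.0
finger_force: 30.0
time: 15.7
tool_pos: [607.1, -99.3, 125.3]
tcp_rot: [-3.14, 0.001, 2.99]
contact_force: [-0.9, -6.0, 4.5]
grip_width: 15.3
finger_force: 30.0
time: 15.87
tool_pos: [607.2, -99.3, 125.3]
tcp_rot: [-3.14, 0.001, 2.99]
contact_force: [-2.9, -5.2, 8.0]
grip_width: 15.5
finger_force: 30.0
```

```bash
python3 -m creep '0 0 -.0007 0 0 0 12;0 0 0 0 0 0 12'; python3 -m creep '0 0 -.0006 0 0 0 12;0 0 0 0 0 0 12;0 0 0 0 0 0 12'
```

```text
time: 16.03
tool_pos: [607.2, -99.3, 125.2]
tcp_rot: [-3.14, 0.002, 2.99]
contact_force: [-3.4, -5.3, 10.8]
grip_width: 15.3
finger_force: 30.0
time: 16.28
tool_pos: [607.2, -99.3, 125.2]
tcp_rot: [-3.14, 0.002, 2.99]
contact_force: [-5.3, -4.8, 15.5]
grip_width: 15.2
finger_force: 30.0
```

The collar is on its stop: z is steady at 125.2 as force rises to 15 N, and home was predicted at 125.2. I'll ease off, release and retreat.

```bash
python3 -m creep '0 -.0008 .0012 0 0 0 12;0 0 0 0 0 0 20;0 0 0 0 0 0 30;0 0 0 0 0 0 40;0 0 0 0 0 0 50;0 0 0 0 0 0 50;0 0 0 0 0 0 50'; python3 -m creep '0 0 .01 0 0 0 50;0 0 .03 0 0 0 50;0 0 .04 0 0 0 50;0 0 .04 0 0 0 50;-.02 0 .03 0 0 0 50;-.041 0 0 0 0 0 50;-.041 0 0 0 0 0 50;-.041 0 0 0 0 0 50';python3 -m creep '-.03 .02 0 0 0 0 50;0 .04 0 0 0 0 50;0 .04 0 0 0 0 50;0 .04 0 0 0 0 50;0 .04 0 0 0 0 50;0 .03 0 0 0 0 50;0 0 0 0 0 0 50;0 0 0 0 0 0 50'; python3 - <<'E'
from h import *
T=viewer.capture('top')[:,:,::-1];S=viewer.capture('scene')[:,:,::-1]
a=cv2.resize(T[160:250,320:380],(400,600),interpolation=cv2.INTER_CUBIC);b=cv2.resize(S[160:250,310:370],(400,600),interpolation=cv2.INTER_CUBIC)
cv2.imwrite('pics/m6.png',np.hstack([a,b]))
E
```

```text
time: 16.87
tool_pos: [606.9, -99.1, 123.8]
tcp_rot: [3.141, -0.001, 2.99]
contact_force: [0.5, 0.9, -0.0]
grip_width: 44.7
finger_force: 0.0
time: 17.53
tool_pos: [462.4, -99.1, 275.2]
tcp_rot: [-3.141, 0.002, 2.99]
contact_force: [0.7, -0.3, -1.1]
grip_width: 45.8
finger_force: 0.0
time: 18.2
tool_pos: [433.7, 112.1, 274.8]
tcp_rot: [3.141, 0.001, 2.993]
contact_force: [-0.6, 0.3, -0.7]
grip_width: 45.7
finger_force: 0.0
```

View pics/m6.png

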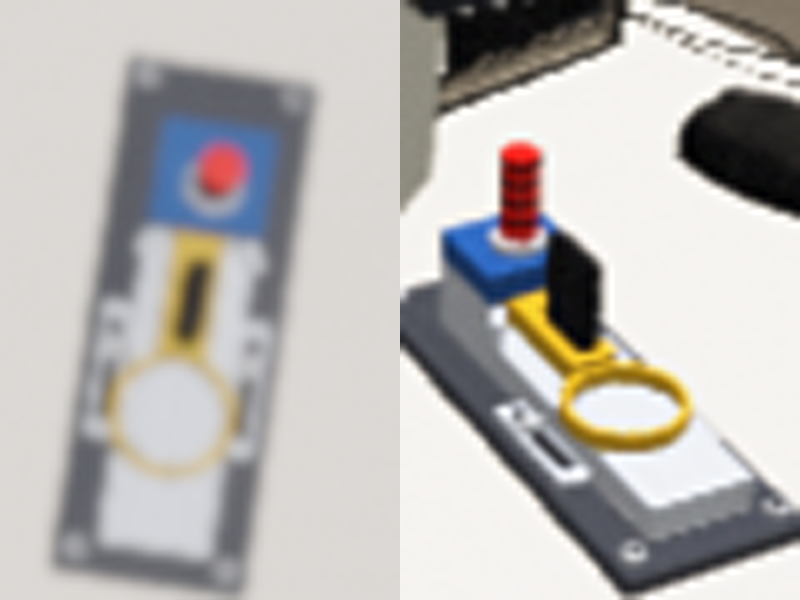

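The pin stands upright with its white collar on the blue knuckle, at (518,240) on the right and (215,185) on the left. The arm is in the fork and the gripper is clear.

```bash
python3 -c "
from plant import order
print(order.close_job())"
```

```text
the job is handed in; nothing more can be done
None
```

The holder is assembled and the job handed in at about 18 s: the arm is on its end stop (felt at about 11 N along the slide, 17 N in all), the pin's collar is home on the blue knuckle (pressed at about 16 N), both are released, and I went nowhere near the bystanders, though I took no final picture of them.

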